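Shut the loaded sole mould

TASK

The mould with the red press pad is loaded and ready for the machine: press its lid down until it snaps past the spring catch and stays fully shut, then let go. Lower the lid steadily rather than slamming it, leave the lid of the blue-padded mould open as it is, and do not knock over or shift the spray bottle.

Things in the scene. Friction and masses are not known exactly. Their poses are not given: they have to be found in the camera images.
- red_lid (a joint): Angle of the red-padded lid, rad: 0 fully shut, grows as it opens (starts 0.4 to 0.75). A stiff hinge holds it at any angle. Pressing at the pad takes about 2 N down to 0.09, where its nose meets the spring catch; from there to 0.04 it takes about 10 N pressed slowly (more if hit fast), then it snaps to 0 and is held shut.
- red_pad (a point): Centre of the top of the red 28 x 70 mm press pad near the free edge of a 166 x 120 mm aluminium lid. Frame turns with the lid: z its outward normal, y along the hinge (level), x from free edge to hinge, away from the robot. Hinge axis: 145 mm along +x, 18 mm along -z. Shut, the point is 73.5 mm above the table. Catch housing, 74 mm high, 46 to 76 mm beyond the pad towards the robot. Yaw within 0.35.
- blue_pad (a point): The same point on the second mould, alike but for its blue pad and empty cavity (the red one's holds a turquoise sole plate). Its lid stands open 0.4 to 0.75 rad and must stay so. The moulds are fixed 170 x 120 x 55 mm blocks side by side, either one on the left.
- bottle_mid (a point): Middle of a loose white spray bottle with an orange head, 60 mm across and 174 mm high, standing upright beyond and between the moulds; this point is on its axis, 70 mm above the table.

How it is judged (in metres and radians):
At the end, for the whole second after the job is handed in: The red-padded lid is shut past its catch (under 0.025 rad) and stays so, the blue pad is within 15 mm of where it was, the bottle within 20 mm of where it stood (value of joint red_lid below 0.025 rad and distance of blue_pad from where it was at the start of the episode below 0.015 m and distance of bottle_mid from where it was at the start of the episode below 0.02 m); the robot touches nothing.
It fails at once if the blue-padded lid was moved (more than 15 mm) (distance of blue_pad from where it was at the start of the episode above 0.015 m).
It fails at once if the spray bottle was shifted or knocked over (more than 20 mm) (distance of bottle_mid from where it was at the start of the episode above 0.02 m).
It fails at once if the red-padded lid was slammed (faster than 4 rad/s before reaching the catch) (velocity of joint red_lid below -4 rad/s and value of joint red_lid above 0.12 rad).
It also fails if it takes over 27 s, if anything falls off the work surface, if the arm or the gripper's body presses on something with over 40 N, if the wrist force passes 120 N, or if a joint passes its speed limit or range.

ROBOT

A 6-joint arm with a two-finger parallel gripper is mounted at the origin on the work surface. World frame = base frame: x ahead of the robot, y to its left, z up, the work surface at z = 0. Lengths are in mm, angles in rad, forces in N, time in s.
With the tool pointing down it reaches from about 275 to 1000 mm from the base axis. Payload 8.4 kg.
Tool frame: the origin (TCP) lies at the centre of the arm's flange, where the gripper is bolted on; the fingertips stand r.tip_extent ahead of it and the grasp point (between the pads) lies 155 mm ahead of it (r.tip_extent is the distance from the TCP to the fingertips, in mm); z points along the fingers, y is the direction in which the jaws open and shut (so a half turn about z gives the same grasp; the last joint's range is limited). The gripper opens to 85 mm and grips with 20 to 120 N. Pads are 22 mm wide; open, the fingers measure 114 mm over their backs; the gripper's body (76 mm by 85 mm) begins 54 mm behind the grasp point. The pads swing forward as they close: fully open they stand 13 mm farther back than shut.
Start: joints at [1.273, 0.353, 1.633, -0, 1.155, -0.002], TCP at [182.19, 597.86, 404.681] pointing down, gripper open.
Joint ranges: [-2.63, 2.63], [-0.92, 2.1], [0.06, 2.66], [-1.3, 4.44], [0, 2.69], [-3.02, 3.02]. Speed limits (rad/s): [2.22, 2.22, 2.79, 3.14, 3.14, 3.14].

INTERFACE

Orientations are given as [roll, pitch, yaw] about the fixed x, y, z axes, in that order (R = Rz(yaw) Ry(pitch) Rx(roll)).
In Python, from rig import sense, grab_frame, job, r gives the robot as it stands. The module is installed in compiled form; this text tells all that it offers.
- The arm moves only by the shell command python3 -m creep 'ROWS' [FORCE]. ROWS is JSON, a list of rows, each a list of 7 numbers: the turn, a rotation vector about the tool's x, y, z in rad, then the shift along the tool's x, y, z in mm, then the closure, from 0 (fully open) to 1 (shut). In form: [[wx, wy, wz, dx, dy, dz, fingers], ...]. A call has 1 to 10 rows; each row shifts and turns the pose as measured when the row begins, along the tool's axes as they then stand; what a row does not reach is not made up. A row lasts 1/12 s, in which the tool goes at most 41.7 mm and 7.16 degrees, less where a joint would pass 70% of its speed; a pose out of reach is approached as far as the arm can. A call with a gripper value outside its range is refused whole. The fingers move at their own pace and stop on an object; FORCE is the grip in N (left out, the last holds). Time passes only in rows, so rows that do not move let the fingers close. It gives the time, the measured TCP pose, the force and the opening at its end, in the units of the state.
- sense(): the state, without advancing time (a new reading comes with each control period).
- grab_frame(name): name is "scene" or "top"; returns a dict with "color" (480x640x3 uint8, red, green, blue), "mtx" (3x3 intrinsics, pixels), "distortion" ([k1, k2, p1, p2, k3] as OpenCV has them; the pictures are not rectified), "T" (4x4, takes a point from camera to world coordinates). Camera axes: x right, y down, z forward; pixel columns grow to the right and rows downward; lengths in mm; the calibration is good to about 2 mm. A picture is of the moment at which its call begins. There is no depth.
- job.sign_off(): hands the job in, once; it reports no verdict.
The state is a dict: "clock": time; "qpos": joint angles; "qvel": joint speeds; "joint_efforts": joint torques, N m; "eef_pos": TCP position; "tcp_rot": TCP orientation; "contact_force": force on the tool from outside, world axes, zero at the start; "wrist_torque": the same for the moment, N m; "opening": opening from 0.0 (shut) to 1.0 (fully open).
Only numpy, scipy, OpenCV 4.12 (cv2) and the standard library are available. Lean on these libraries where they do the work, as an engineer would, in place of code of your own. Each camera call takes 0.05 s, during which the arm holds its last target.

## Working session

There is one attempt and no reset: what is moved stays moved. The work goes in short steps, Python scripts to look and compute and a shell command to move; the robot and the scene stay as the last step left them, time stands still between calls to the robot, and variables do not carry over. Pictures are saved under pics/ and viewed, and the job is handed in when it is done.

```bash
mkdir -p pics
python3 - <<'E'
from rig import sense, grab_frame, job, r
import cv2,numpy as np
s=sense();print({k:np.round(v,3).tolist() for k,v in s.items()},r.tip_extent)
for n in("scene","top"):
    f=grab_frame(n);cv2.imwrite(f"pics/{n}0.png",f["color"][:,:,::-1]);np.savez(n+"0.npz",**f)
    print(n,np.round(f["T"],3).tolist(),f["mtx"].tolist(),f["distortion"])
E
```

```text
{'clock': 0.0, 'qpos': [1.273, 0.354, 1.634, -0.0, 1.155, -0.002], 'qvel': [-0.0, 0.0, 0.001, -0.001, 0.002, 0.001], 'joint_efforts': [-0.002, -60.528, -34.205, -0.0, 0.01, 0.0], 'eef_pos': [182.102, 597.635, 403.956], 'tcp_rot': [-3.14, 0.0, 2.846], 'contact_force': [-0.179, -0.048, -0.649], 'wrist_torque': [0.001, -0.003, 0.02], 'opening': 0.999} 173.4
scene [[-0.884, 0.4, -0.243, 888.413], [0.468, 0.766, -0.442, 379.832], [0.009, -0.504, -0.864, 898.789], [0.0, 0.0, 0.0, 1.0]] [[571.1159705761551, 0.0, 315.87717508656897], [0.0, 571.1159705761551, 240.92177434724456], [0.0, 0.0, 1.0]] [0.05263634 0.         0.         0.         0.        ]
top [[0.02, -0.992, 0.127, 557.296], [-1.0, -0.02, -0.003, 11.929], [0.006, -0.127, -0.992, 892.612], [0.0, 0.0, 0.0, 1.0]] [[470.14564122288994, 0.0, 323.90026235569655], [0.0, 470.14564122288994, 246.15588895716954], [0.0, 0.0, 1.0]] [-0.12552249  0.          0.          0.          0.        ]
```

View pics/scene0.png

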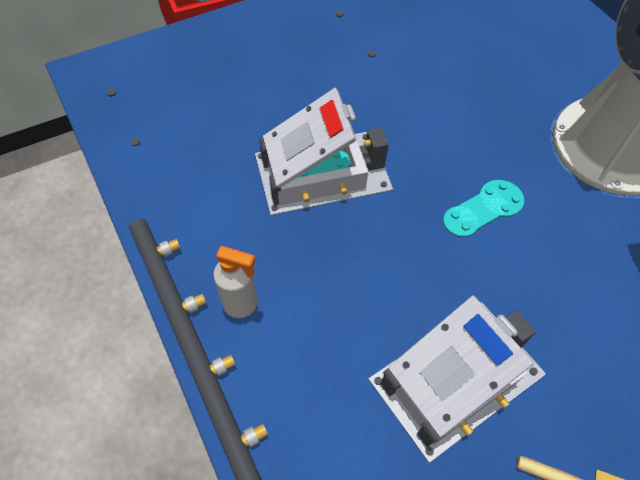

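View pics/top0.png

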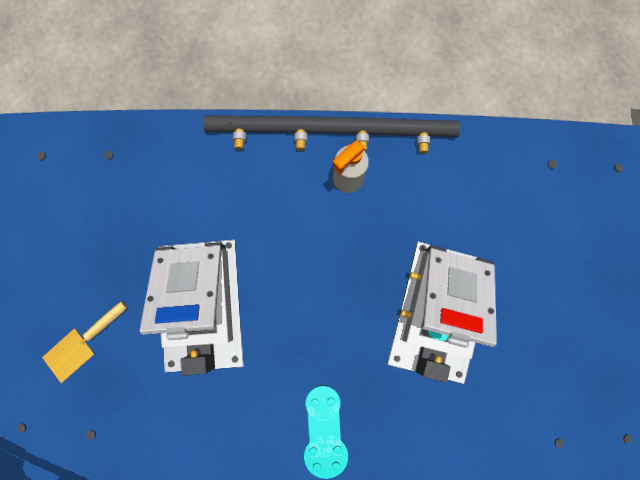

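The top view shows the red pad at (462,321) and the blue pad at (177,314), with the bottle at (349,172). In the scene view the red pad is at (332,118). I'll fit hinge position, yaw and lid angle to the red pad corners.

```bash
cat > h.py <<'E'
import cv2,numpy as np
from scipy.optimize import least_squares
def corners(f,col='red'):
    c=cv2.cvtColor(f["color"],cv2.COLOR_RGB2HSV);h,s,v=cv2.split(c)
    if col=='red': m=((h<5)|(h>175))&(s>190)&(v>110)
    else: m=(h>105)&(h<125)&(s>200)&(v>150)
    m=m.astype(np.uint8);n,l,st,ce=cv2.connectedComponentsWithStats(m)
    out=[]
    for i in range(1,n):
        if 150<st[i,4]<2500:
            cnt=cv2.findContours((l==i).astype(np.uint8),0,2)[0][0]
            out.append((st[i,4],ce[i],cv2.boxPoints(cv2.minAreaRect(cnt))))
    return out
def proj(f,P):
    T=np.linalg.inv(f["T"]);rv=cv2.Rodrigues(T[:3,:3])[0]
    return cv2.projectPoints(np.asarray(P,float),rv,T[:3,3],f["mtx"],f["distortion"])[0][:,0]
def pose(p):
    hx,hy,yaw,a=p
    # lid at angle a: x axis (to hinge) points down by a
    x=np.array([np.cos(a),0,-np.sin(a)]);z=np.array([np.sin(a),0,np.cos(a)]);y=np.array([0,1,0])
    R=cv2.Rodrigues(np.array([0,0,yaw]))[0]@np.c_[x,y,z]
    c=np.array([hx,hy,55.5])-R@[145,0,-18]
    return c,R
def fit(obs,p0):
    L=np.array([[sx*14,sy*35,0] for sx in(-1,1) for sy in(-1,1)]+[[0,0,0]],float)
    def res(p):
        c,R=pose(p);o=[]
        for f,ce,q in obs:
            u=proj(f,c+L@R.T); o+=list(u[4]-ce)
            o+=[v for k in u[:4] for v in (q[np.argmin(((q-k)**2).sum(1))]-k)]
        return np.array(o)
    return least_squares(res,p0,loss='soft_l1'),res
E
python3 - <<'E'
from h import *
F={n:dict(np.load(n+"0.npz")) for n in("scene","top")}
for n in F:
    for c in corners(F[n]): print(n,c[0],c[1].round(1),c[2].round(1).tolist())
obs=[]
for n,t in(("top",(462,321)),("scene",(332,118))):
    c=min(corners(F[n]),key=lambda c:np.hypot(*(c[1]-t)));obs.append((F[n],c[1],c[2]))
for a in(.4,.55,.7):
    R_,res=fit(obs,[550,-260,-.15,a]);print(R_.x.round(3),R_.cost.round(2))
print(res(R_.x).round(1));c,R=pose(R_.x);print(c.round(1))
# bottle ray at z=70
f=F["top"];print("heights ok; pad z",c[2])
E
```

```text
scene 307 [189.7   4.8] [[168.0, 0.0], [225.0, 0.0], [225.0, 12.0], [168.0, 12.0]]
scene 445 [331.1 118.2] [[318.6000061035156, 104.4000015258789], [332.0, 99.5999984741211], [343.3999938964844, 131.60000610351562], [330.0, 136.39999389648438]]
top 609 [461.7 320.3] [[438.3999938964844, 321.29998779296875], [442.1000061035156, 307.5], [485.20001220703125, 319.1000061035156], [481.5, 332.8999938964844]]
[ 561.036 -188.474   -8.259    3.542] 188.76
[ 649.104 -240.746 -352.111  591.167] 9.36
[ 561.038 -188.475 -303.569  525.047] 188.76
[ 21.5  12.1   0.  -18.4  -9.6   0.7  10.1 -13.7   0.2   5.9 -13.   19.9
  -4.2   2.3  29.1   0.4  -5.7  -3.8  28.3  -5.8]
[ 511.2 -304.7  -17.6]
heights ok; pad z -17.61950595910548
```

```bash
sed -i "s/loss='soft_l1'/x_scale=[10,10,.1,.1],loss='soft_l1'/" h.py
python3 - <<'E'
from h import *
F={n:dict(np.load(n+"0.npz")) for n in("scene","top")}
obs=[]
for n,t in(("top",(462,321)),("scene",(332,118))):
    c=min(corners(F[n]),key=lambda c:np.hypot(*(c[1]-t)));obs.append((F[n],c[1],c[2]))
for a in(.4,.55,.7):
    R_,res=fit(obs,[649,-240,-.25,a]);print(R_.x.round(3),R_.cost.round(2))
print(res(R_.x).round(1));c,R=pose(R_.x);print("pad",c.round(1),R.round(3).tolist())
for a in (.3,.2,.12,.09,.04,0):print(a,pose([*R_.x[:3],a])[0].round(1))
# independent triangulation
Ps=[];un=[]
for f,ce,q in obs:
    T=np.linalg.inv(f["T"]);Ps.append(T[:3]);un.append(cv2.undistortPoints(ce.reshape(1,1,2),f["mtx"],f["distortion"]).reshape(2,1))
X=cv2.triangulatePoints(Ps[0],Ps[1],*un);print("tri",(X[:3]/X[3]).ravel().round(1))
E
```

```text
[ 6.49104e+02 -2.40746e+02 -2.52000e-01  5.47000e-01] 9.36
[ 6.49104e+02 -2.40746e+02 -2.52000e-01  5.47000e-01] 9.36
[ 6.49104e+02 -2.40746e+02 -2.52000e-01  5.47000e-01] 9.36
[-0.2  0.2 -0.5 -0.6 -1.5 -0.8  2.8  0.4  0.8  0.1 -0.5 -0.2 -0.4  0.4
  0.9  2.6 -0.5 -2.9  1.3 -0.8]
pad [ 538.3 -212.2  146.3] [[0.827, 0.25, 0.504], [-0.213, 0.968, -0.13], [-0.52, 0.0, 0.854]]
0.3 [ 520.1 -207.5  115.5]
0.2 [ 515.  -206.1  101.9]
0.12 [ 511.8 -205.3   90.7]
0.09 [ 510.8 -205.1   86.5]
0.04 [ 509.5 -204.7   79.3]
0 [ 508.7 -204.5   73.5]
tri [ 538.  -212.1  146. ]
```

The fit and the triangulation agree to within 0.5 mm: the pad is at (538,-212,146), the lid at 0.55 rad and the yaw at -0.25. Next I move over at the current height while closing the fingers.

```bash
python3 -m creep '[[0,0,0,-24,-28,0,1],[0,0,0,-24,-28,0,1],[0,0,0,-24,-28,0,1],[0,0,0,-24,-28,0,1],[0,0,0,-24,-28,0,1],[0,0,0,-24,-28,0,1],[0,0,0,-24,-28,0,1],[0,0,0,-24,-28,0,1],[0,0,0,-24,-28,0,1],[0,0,0,-24,-28,0,1]]' 60; python3 -c "
from rig import r,sense;print(r.tip_extent,sense()['qpos'])"
```

```text
clock: 0.93
eef_pos: [331.4, 250.8, 400.1]
tcp_rot: [-3.139, -0.002, 2.856]
contact_force: [0.9, 0.8, 0.8]
opening: -0.0
173.4 [ 6.44416597e-01  2.37352204e-02  2.05746596e+00 -2.96564902e-04
  1.06398418e+00 -6.40335006e-01]
```

```bash
python3 -m creep '[[0,0,0,-25,-29,0,1],[0,0,0,-25,-29,0,1],[0,0,0,-25,-29,0,1],[0,0,0,-25,-29,0,1],[0,0,0,-25,-29,0,1],[0,0,0,-25,-29,0,1],[0,0,0,-25,-29,0,1],[0,0,0,-25,-29,0,1],[0,0,0,-25,-29,0,1],[0,0,0,-25,-29,0,1]]'
cat > w.py <<'E'
from rig import sense
import numpy as np,sys,cv2
from scipy.spatial.transform import Rotation as Ro
s=sense();R=Ro.from_euler('xyz',s['tcp_rot']).as_matrix()
t=np.array([float(v) for v in sys.argv[1:4]])  # desired TCP target
print('tip',(s['eef_pos']+R[:,2]*173.4).round(1),'dtool',(R.T@(t-s['eef_pos'])).round(1),'rot',s['tcp_rot'].round(3),'F',s['contact_force'].round(1),'t',s['clock'])
E
python3 w.py 541 -213 345
```

```text
clock: 1.77
eef_pos: [491.1, -117.7, 400.4]
tcp_rot: [-3.14, -0.001, 2.856]
contact_force: [0.1, 0.4, -0.2]
opening: -0.0
tip [ 490.8 -117.9  227. ] dtool [-74.8 -77.3  55.4] rot [-3.140e+00 -1.000e-03  2.856e+00] F [ 0.1  0.4 -0.2] t 1.7667
```

```bash
python3 -m creep '[[0,0,-0.03,-23,-24,0,1],[0,0,0,-23,-23,10,1],[0,0,0,-17,-18,15,1],[0,0,0,-11,-11,15,1],[0,0,0,0,0,12,1],[0,0,0,0,0,0,1]]'
python3 w.py 541 -213 345
python3 - <<'E'
from rig import grab_frame
import cv2
for n in("scene","top"):
    f=grab_frame(n);cv2.imwrite(f"pics/{n}1.png",f["color"][:,:,::-1])
E
```

```text
clock: 2.27
eef_pos: [546.1, -224.6, 345.4]
tcp_rot: [-3.138, 0.002, 2.88]
contact_force: [-0.7, -0.1, 0.5]
opening: 0.001
tip [ 546.2 -225.2  172. ] dtool [8.  9.9 0.4] rot [-3.138e+00  2.000e-03  2.880e+00] F [-0.7 -0.1  0.5] t 2.2667
```

View pics/scene1.png

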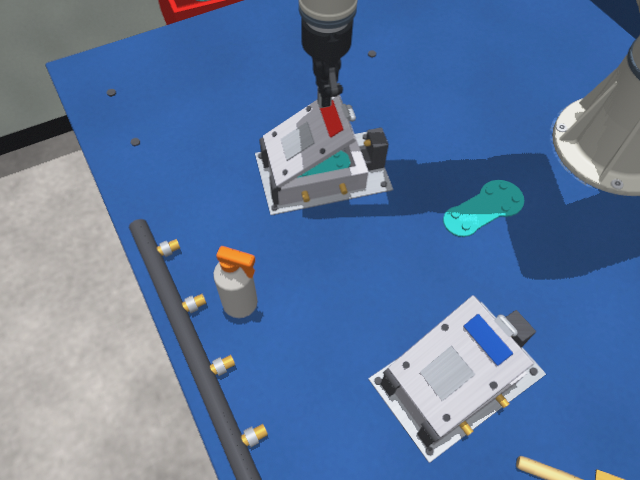

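Tip is just above the far edge of the red pad (about px 326,102 in scene), as computed. I'll centre it and descend until contact.

```bash
python3 -m creep '[[0,0,0,8,10,0,1],[0,0,0,0,0,6,1],[0,0,0,0,0,6,1],[0,0,0,0,0,6,1],[0,0,0,0,0,0,1]]'
python3 w.py 538 -212 320
```

```text
clock: 2.78
eef_pos: [540.8, -208.5, 331.7]
tcp_rot: [-3.138, 0.008, 2.884]
contact_force: [0.5, 0.3, 0.1]
opening: -0.0
tip [ 542.  -209.5  158.3] dtool [ 1.9 -4.1 11.7] rot [-3.138  0.008  2.884] F [0.5 0.3 0.1] t 2.7833
```

```bash
python3 -m creep '[[0,0,0,1,-3,5,1],[0,0,0,2,0,6,1],[0,0,0,3,0,6,1],[0,0,0,3,0,6,1],[0,0,0,3,0,6,1],[0,0,0,3,0,6,1]]'
python3 w.py 525 -209 298
```

```text
clock: 3.28
eef_pos: [525.2, -207.8, 294.9]
tcp_rot: [-3.137, 0.011, 2.884]
contact_force: [-0.3, -0.6, 1.0]
opening: 0.002
tip [ 526.9 -209.   121.5] dtool [-0.1 -1.3 -3.1] rot [-3.137  0.011  2.884] F [-0.3 -0.6  1. ] t 3.2833
```

```bash
python3 -m creep '[[0,0,0,2,0,5,1],[0,0,0,2,0,5,1],[0,0,0,1,0,5,1],[0,0,0,0,0,0,1]]'
python3 w.py 514 -206 270
python3 - <<'E'
from rig import grab_frame
import cv2
for n in("scene","top"):
    f=grab_frame(n);cv2.imwrite(f"pics/{n}2.png",f["color"][:,:,::-1])
E
```

```text
clock: 3.62
eef_pos: [518.4, -206.1, 276.1]
tcp_rot: [-3.138, 0.008, 2.884]
contact_force: [-0.2, 0.5, 0.2]
opening: 0.001
tip [ 519.5 -207.1  102.7] dtool [ 4.3 -1.   6. ] rot [-3.138  0.008  2.884] F [-0.2  0.5  0.2] t 3.6167
```

View pics/scene2.png

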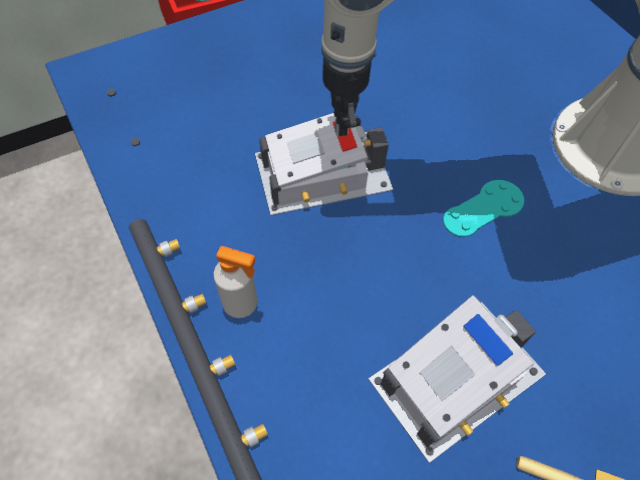

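The lid has come down to about 0.2 rad, and the tip is on the pad at about (344,135). Next is a slow press through the catch.

```bash
python3 -m creep '[[0,0,0,2,0,4,1],[0,0,0,2,0,4,1],[0,0,0,2,0,4,1],[0,0,0,1,0,3,1]]'
python3 w.py 509 -205 248
```

```text
clock: 4.05
eef_pos: [513.3, -205.0, 262.3]
tcp_rot: [-3.137, 0.013, 2.884]
contact_force: [-0.1, 0.7, 0.6]
opening: -0.0
tip [ 515.3 -206.3   88.9] dtool [ 4.3 -1.1 14.2] rot [-3.137  0.013  2.884] F [-0.1  0.7  0.6] t 4.05
```

```bash
python3 -m creep '[[0,0,0,2,0,2,1],[0,0,0,1,0,2,1],[0,0,0,0,0,2,1]]'
python3 w.py 509 -205 248
python3 -m creep '[[0,0,0,1,0,2,1],[0,0,0,0,0,2,1],[0,0,0,0,0,2,1]]'
python3 w.py 509 -205 248
```

```text
clock: 4.3
eef_pos: [510.6, -204.3, 257.1]
tcp_rot: [-3.137, 0.015, 2.884]
contact_force: [-6.1, 2.9, 11.9]
opening: 0.002
tip [ 512.9 -205.7   83.8] dtool [ 1.5 -1.   9.1] rot [-3.137  0.015  2.884] F [-6.1  2.9 11.9] t 4.3
clock: 4.55
eef_pos: [509.0, -204.0, 251.6]
tcp_rot: [-3.137, 0.014, 2.884]
contact_force: [-2.4, 1.0, 4.2]
opening: 0.0
tip [ 511.3 -205.4   78.2] dtool [-0.2 -1.   3.6] rot [-3.137  0.014  2.884] F [-2.4  1.   4.2] t 4.55
```

```bash
python3 -m creep '[[0,0,0,0,0,2,1],[0,0,0,0,0,2,1]]'
python3 w.py 509 -205 247
python3 -m creep '[[0,0,0,0,0,2,1],[0,0,0,0,0,1,1]]'
python3 w.py 509 -205 247
```

```text
clock: 4.72
eef_pos: [508.6, -203.8, 247.2]
tcp_rot: [-3.137, 0.013, 2.884]
contact_force: [-0.5, 0.5, -0.1]
opening: -0.003
tip [ 510.6 -205.2   73.8] dtool [-0.7 -1.   0.2] rot [-3.137  0.013  2.884] F [-0.5  0.5 -0.1] t 4.7167
clock: 4.88
eef_pos: [508.7, -204.0, 246.6]
tcp_rot: [-3.137, 0.013, 2.884]
contact_force: [-8.0, 3.6, 23.1]
opening: -0.005
tip [ 510.7 -205.3   73.2] dtool [-0.5 -0.9 -0.4] rot [-3.137  0.013  2.884] F [-8.   3.6 23.1] t 4.8833
```

The force dropped to 0 after the catch and then rose to 23 N against a hard stop at tip z = 73.2, where a shut pad sits at 73.5. That matches a snap shut, so I'll retreat and check.

```bash
python3 -m creep '[[0,0,0,0,0,-3,1],[0,0,0,0,0,-10,1],[0,0,0,0,0,-25,1],[0,0,0,0,0,-30,1],[0,0,0,30,0,-20,1],[0,0,0,35,0,-10,1],[0,0,0,38,0,0,1],[0,0,0,38,0,0,1],[0,0,0,20,0,0,1],[0,0,0,0,0,0,1]]'
python3 - <<'E'
from rig import grab_frame,sense
from h import *
F={}
for n in("scene","top"):
    F[n]=grab_frame(n);cv2.imwrite(f"pics/{n}3.png",F[n]["color"][:,:,::-1])
c0,_=pose([649.1,-240.7,-.252,0]);obs=[]
for n in F:
    u=proj(F[n],[c0])[0];cs=corners(F[n])
    print(n,'expected shut',u.round(1),[(c[0],c[1].round(1).tolist()) for c in cs])
    c=min(cs,key=lambda c:np.hypot(*(c[1]-u)));obs.append((F[n],c[1],c[2]))
R_,res=fit(obs,[649,-240,-.25,.05]);print(R_.x.round(3),R_.cost.round(2))
for a in(0,.04,.09):print(a,[proj(F[n],[pose([649.1,-240.7,-.252,a])[0]])[0].round(1) for n in F])
G={n:np.load(n+"0.npz") for n in F}
for n in F:
    d=np.abs(F[n]["color"].astype(int)-G[n]["color"]).sum(2)
    sl={"top":[("bottle",140,195,325,375),("blue",235,375,140,245)],"scene":[("bottle",240,320,205,260),("blue",290,460,365,545)]}[n]
    for k,a,b,c,e in sl: print(n,k,(d[a:b,c:e]>60).mean().round(4))
print(sense()['contact_force'],sense()['eef_pos'],sense()['clock'])
E
```

```text
clock: 5.72
eef_pos: [347.0, -160.5, 347.7]
tcp_rot: [-3.137, 0.016, 2.885]
contact_force: [0.3, 0.4, -0.6]
opening: 0.0
scene expected shut [345.3 142.3] [(np.int32(727), [195.5, 6.8]), (np.int32(384), [346.6, 144.2])]
top expected shut [445.  336.3] [(np.int32(573), [444.3, 337.2])]
[ 6.47612e+02 -2.39818e+02 -2.42000e-01 -4.50000e-02] 4.8
0 [array([345.3, 142.3]), array([445. , 336.3])]
0.04 [array([345. , 140.3]), array([446., 336.])]
0.09 [array([344.5, 137.9]), array([447.3, 335.5])]
scene bottle 0.0
scene blue 0.0
top bottle 0.0
top blue 0.0
[-0.26411343  0.0972263   0.62241463] [ 350.25875229 -161.69801108  348.34615549] 5.8167
```

View pics/scene3.png

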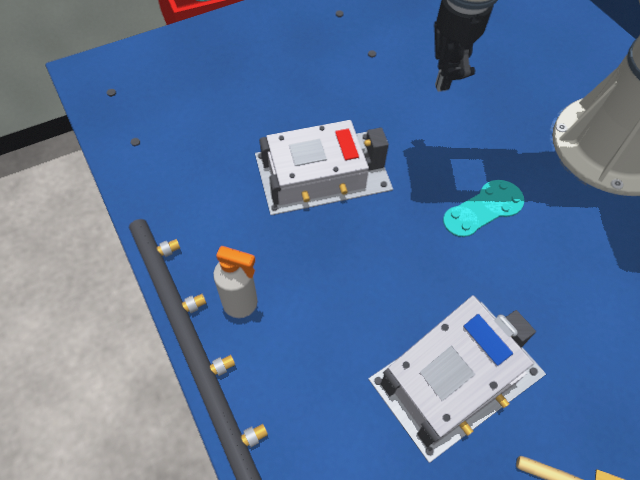

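View pics/top3.png

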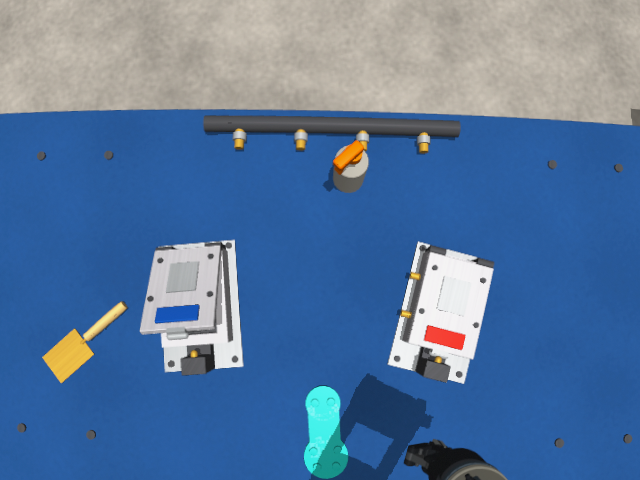

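The lid sits flat against the block in both views. The pad is at scene (347,144) and top (444,337), at or just beyond the predicted shut positions. Bottle and blue mould are unchanged, and the arm is clear.

```bash
python3 -c "
from rig import job;print(job.sign_off())"
```

```text
the job is handed in; nothing more can be done
None
```

I pressed the red-padded lid shut with the closed fingertips, backed the arm clear and handed the job in at about 5.8 s of the 27 s allowed.

**Pressing:** The lid started at about 0.55 rad, and I lowered it at an estimated 0.5 rad/s or so. The force reached about 12 N at the catch and fell to 0. It then rose to 23 N against a hard stop with the tip at 73.2 mm; a shut pad should be at 73.5 mm.

**Last checks:**
- **Red lid:** after I let go, both pictures showed it flat. The pad centre was within about 2 px of the predicted shut position, on the shut side.
- **Blue mould and bottle:** no pixels changed around either one in both views.
- **Contact force:** about 0.6 N, which is noise level.

**Disagreement:** re-fitting the lid angle from the final pictures gave -0.045 rad, which is below the physical minimum of 0. I put this down to fit and calibration error. The images alone therefore don't prove the angle is under 0.025 rad. The force drop and the stop height are the stronger evidence that the lid is latched.

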